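# Hang the rinse basket up to drip-dry

### The job

Hang the rinse basket, with its two flanges still in it, by its handle on the hook of the drying stand, so that it hangs freely and at rest above the drip tray. Leave the other things on the table where they are.

Things in the scene. Friction and masses are not known exactly. Their poses are not given: they have to be found in the camera images.
- basket: Loose perforated steel basket 74 (x) x 130 (y) x 45 mm high, 0.22 kg. Origin: centre of underside. Fixed upright handle in its plane x = 0: uprights at y = +-63 mm, joined by a flat bar 10 mm thick (x), 12 mm high, its centreline rising from z = 132 mm at the ends to a crest of 142 mm at y = 0. Pinch the bar from above, fingers closing along x, some 36 mm off the middle: the hook needs the middle.
- bail_mid (a point): Crest of the basket's handle: the bar's centreline at mid-length, 142 mm above the basket's underside; axes as the basket's.
- stand: Fixed drying stand: white drip tray 130 (x) x 180 (y) x 12 mm high; 13 mm post 90 mm behind the tray's centre (+x), 265 mm high; at its top a clamp block 28 x 26 x 26 mm holds an upturned steel hook that reaches to -x over the tray. Origin: centre of the tray's underside, directly below the hook's seat.
- hook_seat (a point): Lowest point (seat) of the hook, centreline of its 10 mm thick round wire, 235 mm above the table; axes as the stand's: the hook points along -x, the post is 90 mm away to +x. From the seat the wire rises to +x to an arm 18 mm higher at x = +35 mm, and to -x to the tip.
- hook_tip (a point): Free end of the hook (centre of its rounded end, radius 5 mm): 26 mm out (-x) from the seat and 26 mm above it. The handle's bar must pass over it.
- flange_a: Loose aluminium stub flange in the basket: disc 50 mm across and 7 mm thick with a 30 mm thick stub, 30 mm high in all, 60 g. Origin: centre of its underside.
- flange_b: A second flange just like flange_a, in the other half of the basket.
- lens_holder: Bystander: lens in a black ring on a short post, 48 mm wide, 102 mm high. Origin at the centre of its underside.
- jar: Bystander: amber jar, 60 mm across, 85 mm high. Origin at the centre of its underside.
- clamp: Bystander: steel vacuum clamp lying flat, about 90 x 65 mm, 18 mm high. Origin at the centre of its underside.
- driver: Bystander: screwdriver, 160 mm long, lying along its x.
- stage_insert: Bystander: flat black frame 110 x 110 x 8 mm. Origin at the centre of its underside.
- wash_bottle: Bystander: white bottle, 64 mm across, 160 mm high. Origin at the centre of its underside.

How it is judged:
By the outcome, as a careful person would: the job done as asked, in the order asked, and still so for the second after the job is handed in, with the robot touching nothing.
It also fails if it takes over 54 s, if anything falls off the work surface, if the arm or the gripper's body presses on something with over 40 N, if the wrist force passes 120 N, or if a joint passes its speed limit or range.

### The arm

A 6-joint arm with a two-finger parallel gripper is mounted at the origin on the work surface. World frame = base frame: x ahead of the robot, y to its left, z up, the work surface at z = 0. Lengths are in m, angles in degrees, forces in N, time in s.
With the tool pointing down it reaches from about 0.2 to 0.875 m from the base axis. Payload 3.4 kg.
Tool frame: the origin (TCP) lies at the very end of the fingers, on their centre line; the grasp point (between the pads) lies tcp_to_grasp behind it (tcp_to_grasp is the distance from the TCP to the grasp point, in m); z points along the fingers, y is the line along which they close (so a half turn about z gives the same grasp; the last joint's range is limited). The gripper opens to 94 mm and grips with 3 to 60 N. Pads are 16 mm wide; open, the fingers measure 119 mm over their backs; the gripper's body (75 mm by 177 mm) begins 78 mm behind the grasp point.
Start: joints at [66.349, 15.808, 86.224, -0, 77.962, -6.933], TCP at [0.165, 0.551, 0.205] pointing down, gripper open.
Joint ranges: [-165.64, 165.64], [-43.16, 119.46], [12.63, 154.43], [-67.54, 247.53], [6.08, 155.33], [-154.97, 154.97]. Speed limits (degrees/s): [147.25, 147.25, 180, 180, 180, 180].

### API

Orientations are given as [roll, pitch, yaw] about the fixed x, y, z axes, in that order (R = Rz(yaw) Ry(pitch) Rx(roll)).
In Python, from workcell import movep, move_l, move_j, grip, sleep, inverse_kinematics, read_camera, camera_params, Unreachable, job_done, regions_of, pinpoint, read_time_s, read_joint_positions, read_qd, read_joint_efforts, read_position, read_eef_rot, read_ft_force, read_torque, read_width, read_grip_force, tcp_to_grasp gives the robot as it stands. Calls block until the motion is done:
- movep(position, orientation): joint-space move of the TCP to a pose.
- move_l(position, ori=None, v=0.15, stop_force=None): straight line of the TCP; ori=None keeps the orientation; v is the mean speed in m/s. With stop_force (N) it stops when the force on the tool has changed by that much, and returns True; else False.
- move_j(angles): joint-space move.
- grip(opening, force=None): opening from 0.0 (shut) to 1.0 (fully open); force is the grip in N (None keeps the last); returns when the fingers have stopped.
- sleep(seconds).
- inverse_kinematics(position, orientation): joint angles nearest the present ones, or None.
- read_camera(name): name is "side" or "top"; returns the picture (420x560x3 uint8, red, green, blue); there is no depth.
- camera_params(name): a dict with "mtx" (3x3 intrinsics, pixels), "R" (3x3) and "t" (3): a world point X has camera coordinates R X + t. Camera axes: x right, y down, z forward; pixel columns grow to the right and rows downward; lengths in m; the calibration is good to about 2 mm. A picture is of the moment at which its call begins. camera_params takes no time and is no camera call.
A pose or a line that the arm cannot do raises Unreachable and nothing moves.
- job_done(): hands the job in; it is judged then, once.
Trained networks look in the newest picture that a camera, given by its name, has taken for a name from the list of things; names that differ only in an ending like _2 or _b are one class to them, and where a whole thing is asked for, a point or a joint stands for the part that bears it (a point fixed in the world has none). Each returns a list of dicts, best first, with "score" (0 to 1); they miss things now and then, are a little off and sometimes report something else, mostly with a low value. They report only what shows in the picture. A call takes as long as a camera call.
- regions_of(camera, query): "pixels" (420x560 bool, what is visible of it).
- pinpoint(camera, query): "at" ([x, y, z] in m, in world coordinates, good to about 4 mm: a listed point, or the origin of a listed thing).
Readings, each from a call of its own:
- read_time_s(): time.
- read_joint_positions(): joint angles.
- read_qd(): joint speeds.
- read_joint_efforts(): joint torques, N m.
- read_position(): TCP position.
- read_eef_rot(): TCP orientation.
- read_ft_force(): force on the tool from outside, world axes, zero at the start.
- read_torque(): the same for the moment, N m.
- read_width(): opening from 0.0 (shut) to 1.0 (fully open).
- read_grip_force(): force on a finger pad.
Only numpy, scipy, OpenCV 4.12 (cv2) and the standard library are available. Lean on these libraries where they do the work, as an engineer would, in place of code of your own. Each camera call takes 0.05 s, during which the arm holds its last target. There are 200 camera calls.

## Working session

There is one attempt and no reset: what is moved stays moved. The work goes in short steps, each a Python script; the robot and the scene stay as the last script left them, time stands still between calls to the robot, and variables do not carry over. Pictures are saved under pics/ and viewed, at most 10 in all, crops included, and the job is handed in when it is done.

```bash
mkdir -p pics; ls; python3 - <<'E'
from workcell import *
import cv2, numpy as np
for c in ("side","top"):
    im=read_camera(c); cv2.imwrite(f"pics/{c}0.png",im[:,:,::-1])
    p=camera_params(c); print(c,"pos",(-np.array(p["R"]).T@np.array(p["t"])).round(3))
    for q in ("basket","bail_mid","stand","hook_seat","hook_tip","flange_a","wash_bottle","jar","lens_holder"):
        print(q,[(np.round(d["at"],4).tolist(),round(d["score"],2)) for d in pinpoint(c,q)[:3]])
print(tcp_to_grasp, read_eef_rot(), read_time_s())
E
```

```text
pics
side pos [0.058 0.681 1.041]
basket [([0.5196, 0.2193, 0.0016], 0.57)]
bail_mid [([0.5161, 0.2214, 0.1425], 0.85), ([0.6535, -0.0048, 0.0006], 0.74)]
stand [([0.5376, -0.1923, 0.0029], 0.92)]
hook_seat [([0.5375, -0.1914, 0.2347], 0.57)]
hook_tip [([0.5126, -0.1866, 0.262], 0.96), ([0.6004, -0.4544, -0.0004], 0.27)]
flange_a [([0.5363, 0.2495, 0.001], 0.79), ([0.4965, 0.1908, 0.0063], 0.45)]
wash_bottle [([0.4383, -0.4851, 0.0006], 0.81)]
jar [([0.5974, -0.454, 0.0009], 0.78), ([0.6548, -0.0026, -0.0016], 0.66)]
lens_holder [([0.5237, 0.0032, 0.0025], 0.71)]
top pos [ 0.398 -0.015  1.456]
basket [([0.5185, 0.222, -0.0006], 0.64)]
bail_mid [([0.5168, 0.2159, 0.1412], 0.8)]
stand [([0.5397, -0.1913, 0.0017], 0.81)]
hook_seat [([0.5432, -0.192, 0.2381], 0.95)]
hook_tip [([0.512, -0.1862, 0.2609], 0.63)]
flange_a [([0.5004, 0.1935, 0.0001], 0.53)]
wash_bottle [([0.4387, -0.4833, -0.003], 0.7), ([0.4953, 0.1922, 0.0022], 0.42)]
jar [([0.4373, -0.4839, -0.0055], 0.58), ([0.5381, -0.1933, 0.0006], 0.45)]
lens_holder [([0.5214, 0.0053, -0.0015], 0.55)]
0.0188 [1.79996007e+02 1.25023012e-03 1.63281416e+02] 1.0
```

View pics/side0.png

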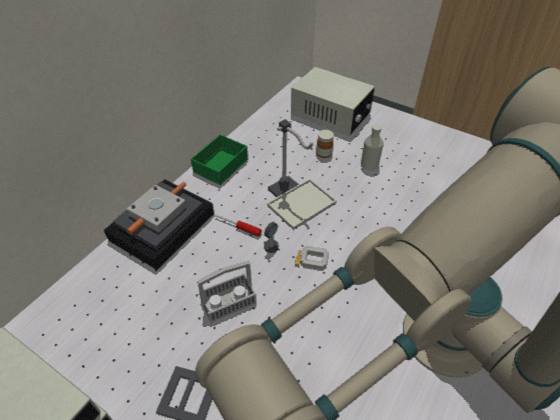

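View pics/top0.png

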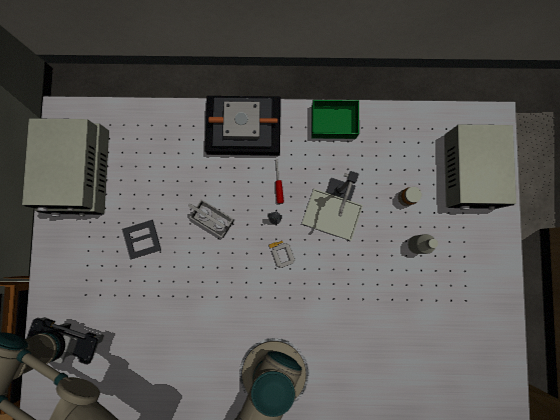

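Side view: the basket is at (228,295) with its handle bar at about (225,275), and the hook is at (300,140). Top view: the basket is at (211,219), the tray at (332,215) and the clamp block at (352,177). Both the stand and the basket are yawed, so I'll check overlaid models on zoomed crops.

```bash
cat > h.py <<'E'
from workcell import *
import cv2, numpy as np
def proj(c,P):
    p=camera_params(c); X=np.atleast_2d(P)@np.array(p["R"]).T+np.array(p["t"])
    u=X@np.array(p["mtx"]).T; return u[:,:2]/u[:,2:]
def pose(P,o,yaw):
    a=np.radians(yaw);R=np.array([[np.cos(a),-np.sin(a),0],[np.sin(a),np.cos(a),0],[0,0,1]])
    return np.asarray(P,float)@R.T+o
rect=lambda a,b,z:np.array([[a,b,z],[-a,b,z],[-a,-b,z],[a,-b,z],[a,b,z]])
ys=np.linspace(-.063,.063,9)
BAR=np.c_[0*ys,ys,.142-.010*(ys/.063)**2]
HOOK=np.array([[-.026,0,.261],[-.02,0,.243],[0,0,.235],[.02,0,.243],[.035,0,.253],[.09,0,.253],[.09,0,0]])
BLINES=[rect(.037,.065,0),rect(.037,.065,.045),BAR]
SLINES=[rect(.065,.09,.012),HOOK]
def crop(c,im,models,ctr,w=70,s=5):
    u=proj(c,ctr)[0]; o=(u-w/2*np.array([1,.75])).astype(int); h=int(w*.75)
    big=cv2.resize(im[o[1]:o[1]+h,o[0]:o[0]+w,::-1],None,fx=s,fy=s,interpolation=cv2.INTER_CUBIC)
    raw=big.copy()
    for L in models: cv2.polylines(big,[((proj(c,L)-o+.5)*s).astype(int)],False,(0,0,255),1)
    return np.hstack([raw,big])
E
python3 - <<'E'
from h import *
from scipy.optimize import minimize
B=np.array([.518,.2195,0]);S=np.array([.5385,-.192,0]);by,sy=-35,-19
# tray yaw/pos from bright mask of stand region, basket from mask hulls, both cams
ims={c:read_camera(c) for c in("top","side")}
def fit(q,clouds,o,y):
    D={}
    for c in ims:
        r=regions_of(c,q)
        if r:
            m=r[0]["pixels"]; print(q,c,r[0]["score"],m.sum()); D[c]=cv2.distanceTransform((~m).astype(np.uint8),2,5),m
    def cost(v):
        e=0
        for c,(d,m) in D.items():
            r=np.zeros(m.shape,np.float32)
            for pts in clouds(np.array([v[0],v[1],0]),v[2]*100):
                u=proj(c,pts); 
                k=cv2.convexHull((u*16).astype(np.int32)); cv2.fillPoly(r,[k],1.,cv2.LINE_8,4)
            e+=np.abs(r-m).sum()
        return e
    x=np.r_[o[:2],y/100]
    for s in (.01,.003):
        sim=np.vstack([x]+[x+np.eye(3)[i]*[s,s,s*6] for i in range(3)])
        x=minimize(cost,x,method="Nelder-Mead",options=dict(initial_simplex=sim,maxiter=200)).x
    print(q,x.round(4),cost(x)); return x
def tray(o,y):
    q=lambda P:pose(P,o,y)
    out=[q(np.vstack([rect(.065,.09,0),rect(.065,.09,.012)])),q(np.vstack([rect(.0065,.0065,z)+[.09,0,0] for z in(0,.265)])),q(np.vstack([rect(.014,.013,z)+[.09,0,0] for z in(.24,.266)]))]
    for i in range(5):out.append(q(np.vstack([rect(.005,.005,dz)+HOOK[j] for j in(i,i+1) for dz in(-.005,.005)])))
    return out
def bask(o,y):
    q=lambda P:pose(P,o,y)
    out=[q(np.vstack([rect(.037,.065,0),rect(.037,.065,.045)]))]
    for s in(1,-1):out.append(q(np.vstack([rect(.005,.002,z)+[0,.063*s,0] for z in(.04,.135)])))
    for i in range(8):out.append(q(np.vstack([rect(.005,.001,dz)+BAR[j] for j in(i,i+1) for dz in(-.006,.006)])))
    return out
b=fit("basket",bask,B,by);s=fit("stand",tray,S,sy)
B=np.r_[b[:2],0];S=np.r_[s[:2],0]
rows=[]
for c in ims:
    bl=[pose(L,B,b[2]*100) for L in BLINES];sl=[pose(L,S,s[2]*100) for L in SLINES]
    rows.append(np.hstack([crop(c,ims[c],bl,B+[0,0,.07],80,2.5*1),crop(c,ims[c],sl,S+[0,0,.12],80,2.5)]))
cv2.imwrite("pics/fit.png",np.vstack(rows))
E
```

```text
basket top 0.73 549
basket side 0.56 1633
basket [ 0.5143  0.2194 -0.3187] 998.0
stand top 0.77 2590
stand side 0.66 2449
stand [ 0.5398 -0.195  -0.1919] 1025.0
```

View pics/fit.png

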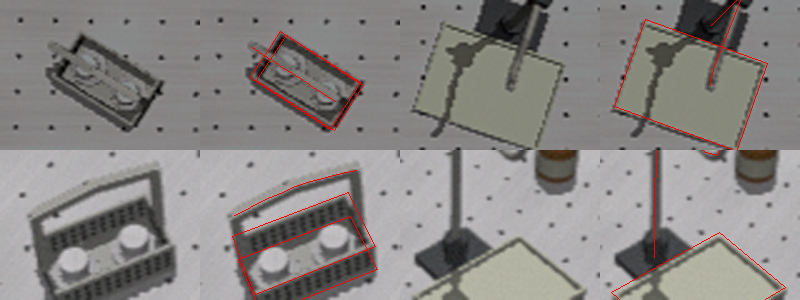

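The fit holds to about 2 px: basket yaw is about -31° and stand yaw about -18.5°. Next I'll grasp the bar 36 mm toward its -y side and lift.

```bash
python3 - <<'E'
from h import *
by=-31; B=np.array([.5165,.219,0]); g=pose([0,-.036,.1375-tcp_to_grasp],B,by)[0] if False else pose([[0,-.036,.1375-tcp_to_grasp]],B,by)[0]
S=np.array([.5395,-.193,0])
for d in (90,-90):
    print(d,inverse_kinematics(g,[180,0,by+d]),inverse_kinematics(pose([[0,-.036,.23]],S,-18.5)[0],[180,0,-18.5+d]))
q=[inverse_kinematics(g,[180,0,by+d]) for d in(90,-90)]
j6=[abs(x[5]) if x is not None else 999 for x in q]; d=(90,-90)[int(np.argmin(j6))]
o=[180,0,by+d]; open("d.txt","w").write(str(d))
movep(g+[0,0,.09],o)
print(move_l(g,o,v=.12,stop_force=12), read_position(), g)
grip(0.0,45); print("w",read_width(),read_grip_force())
f0=read_ft_force()
move_l(g+[0,0,.03],v=.06); sleep(.2)
print("lift",np.subtract(read_ft_force(),f0),read_torque(),read_width(),read_time_s())
for c in("top","side"):
    im=read_camera(c)
    print(c,[(np.round(r["at"],4).tolist(),round(r["score"],2)) for q in("bail_mid","basket") for r in pinpoint(c,q)[:2]])
    if c=="side": cv2.imwrite("pics/lift.png",cv2.resize(im[200:380,130:370,::-1],None,fx=3,fy=3,interpolation=2))
E
```

```text
90 [ 1.32067063e+01  1.58663379e+01  9.92575072e+01 -2.54444375e-14
  6.48761549e+01  4.42067063e+01] [-30.20781107  15.08284149  83.76798129   0.          81.14917722
 -11.70781107]
-90 [  13.20670627   15.8663379    99.25750722    0.           64.87615488
 -135.79329373] None
False [0.49854196 0.18844341 0.11930676] [0.49795863 0.18814198 0.1187    ]
w 0.10284030633821313 44.99811664223671
lift [-0.3246586   0.35770388 -2.46867937] [-0.1741462   0.18947699 -0.00248708] 0.09947295809618378 6.1
top [([0.5175, 0.2217, 0.0291], 0.45), ([0.4388, -0.484, -0.0053], 0.41)]
side [([0.5166, 0.22, 0.1746], 0.72)]
```

View pics/lift.png

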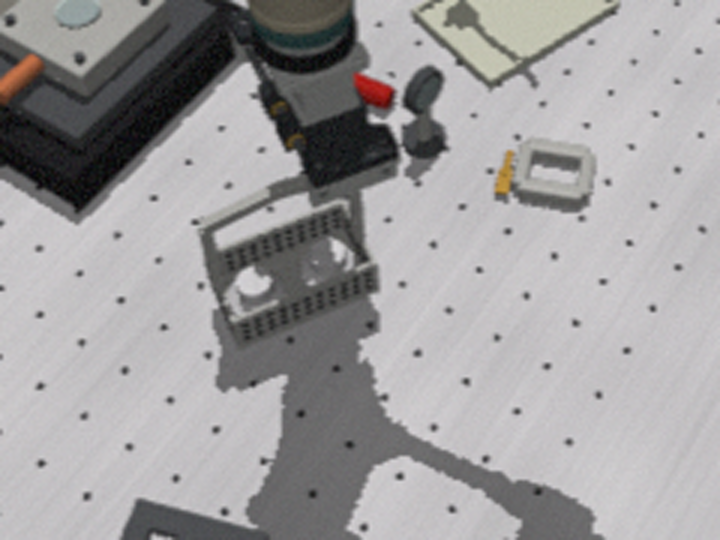

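Lifted, with the flanges in the basket at (255,282) and (322,258) and the basket near level. Next I'll carry it high to the approach side of the hook tip and recheck.

```bash
python3 - <<'E'
from h import *
S=np.array([.5395,-.193,0]); sy=-18.5; z0=.1375-.142-tcp_to_grasp # tcp rel. to crest
p=np.array(read_position()); move_l([p[0],p[1],.345],v=.15)
pre=lambda x,zc:pose([[x,-.037,zc+z0]],S,sy)[0]
move_l(pre(-.10,.345),[180,0,sy+90],v=.15)
move_l(pre(-.10,.292),v=.12); sleep(.4)
print(read_position(),read_ft_force(),read_width(),read_time_s())
ims=[]
for c in("top","side"):
    im=read_camera(c)
    for q in("bail_mid","basket","hook_tip","hook_seat"): print(c,q,[(np.round(r["at"],4).tolist(),round(r["score"],2)) for r in pinpoint(c,q)[:2]])
    u=proj(c,S+[0,0,.25])[0].astype(int); k=im[max(u[1]-60,0):u[1]+60,u[0]-70:u[0]+70,::-1]
    ims.append(cv2.resize(k,(400,343),interpolation=2))
cv2.imwrite("pics/pre.png",np.hstack(ims))
E
```

```text
[ 0.43305115 -0.19646778  0.26906431] [ 0.08327149 -0.88844615 -2.84778165] 0.10325556030504228 11.6083
top bail_mid [([0.4465, -0.1638, 0.2913], 0.93)]
top basket [([0.4453, -0.1613, 0.1469], 0.81), ([0.6, -0.4513, -0.0048], 0.32)]
top hook_tip [([0.5102, -0.1858, 0.2575], 0.92)]
top hook_seat [([0.5437, -0.1931, 0.2375], 0.93)]
side bail_mid [([0.4422, -0.1599, 0.2926], 0.71)]
side basket [([0.4453, -0.1637, 0.1537], 0.61), ([0.3947, -0.0265, 0.0003], 0.53)]
side hook_tip [([0.516, -0.186, 0.2636], 0.68), ([0.4557, -0.1318, 0.1513], 0.49)]
side hook_seat [([0.5384, -0.1928, 0.2347], 0.92)]
```

View pics/pre.png

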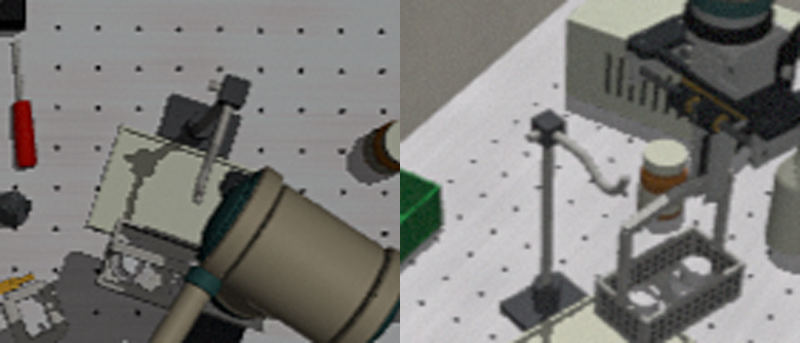

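The crest is about 90 mm out in front of the tip and level, in line with the hook. The hook shows at side crop (620,185), with the basket below and in front. I'll move it over the tip and lower it until it touches.

```bash
python3 - <<'E'
from h import *
S=np.array([.540,-.1925,0]); sy=-18.5; z0=.1375-.142-tcp_to_grasp
pre=lambda x,zc:pose([[x,-.037,zc+z0]],S,sy)[0]
print(move_l(pre(0,.292),v=.06,stop_force=6)); sleep(.2)
move_l(pre(0,.258),v=.05,stop_force=5); f0=read_ft_force()
hit=move_l(pre(0,.240),v=.015,stop_force=3)
print(hit,"crest z",read_position()[2]-z0,np.subtract(read_ft_force(),f0),read_time_s())
ims=[]
for c in("top","side"):
    im=read_camera(c)
    print(c,[(np.round(r["at"],4).tolist(),round(r["score"],2)) for r in pinpoint(c,"bail_mid")[:2]])
    u=proj(c,S+[0,0,.22])[0].astype(int); k=im[max(u[1]-45,0):u[1]+45,u[0]-52:u[0]+53,::-1]
    ims.append(cv2.resize(k,(400,343),interpolation=2))
cv2.imwrite("pics/seat.png",np.hstack(ims))
E
```

```text
False
True crest z 0.24663494069884315 [-0.4106347   1.00964668  8.44815171] 15.7417
top [([0.5403, -0.1982, 0.2474], 0.7), ([0.5391, -0.1932, 0.2397], 0.39)]
side [([0.5415, -0.1922, 0.2466], 0.56)]
```

View pics/seat.png

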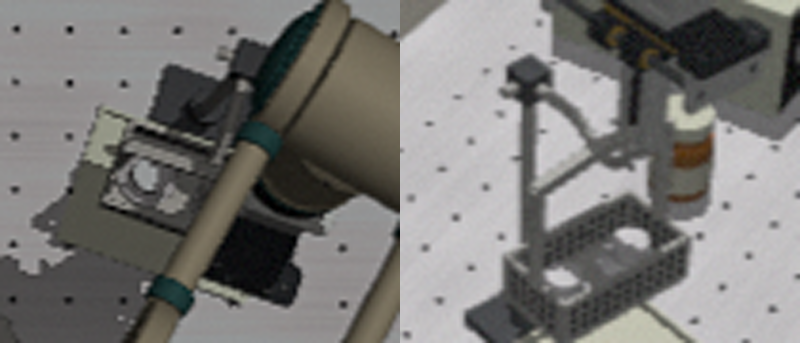

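The bar seated at crest height 0.2466 m (0.246 expected), between the tip and the arm of the hook. I'll release and check.

```bash
python3 - <<'E'
from h import *
S=np.array([.540,-.1925,0])
grip(.35); sleep(.8); grip(.7); sleep(.5)
p=np.array(read_position()); print(read_ft_force())
print(move_l(p+[0,0,.10],v=.08,stop_force=4))
p=np.array(read_position()); move_l([.40,.10,p[2]+.05],v=.2); sleep(2)
ims=[];prev=None
for t in range(2):
  for c in("top","side"):
    im=read_camera(c)
    print(c,[(q,np.round(r["at"],4).tolist(),round(r["score"],2)) for q in("bail_mid","basket","flange_a") for r in pinpoint(c,q)[:2]])
    u=proj(c,S+[0,0,.2])[0].astype(int); k=im[max(u[1]-45,0):u[1]+45,u[0]-52:u[0]+53,::-1]
    ims.append(cv2.resize(k,(400,300),interpolation=2))
  sleep(.7)
print(read_time_s(),cv2.absdiff(ims[1],ims[3]).max(),cv2.absdiff(ims[0],ims[2]).max())
cv2.imwrite("pics/end.png",np.vstack([np.hstack(ims[:2]),np.hstack(ims[2:])]))
E
```

```text
[ 0.25972337 -1.00393714  0.1389322 ]
False
top [('bail_mid', [0.5391, -0.1943, 0.2459], 0.88), ('basket', [0.5454, -0.1953, 0.1026], 0.83), ('flange_a', [0.552, -0.1621, 0.1096], 0.64), ('flange_a', [0.5298, -0.2252, 0.1091], 0.57)]
side [('bail_mid', [0.3981, -0.0249, -0.0014], 0.51), ('basket', [0.5467, -0.1958, 0.1049], 0.62), ('flange_a', [0.5511, -0.1651, 0.107], 0.47)]
top [('bail_mid', [0.5396, -0.1965, 0.2473], 0.96), ('basket', [0.5402, -0.1965, 0.1034], 0.79), ('flange_a', [0.5313, -0.2263, 0.1085], 0.68), ('flange_a', [0.552, -0.1616, 0.1085], 0.67)]
side [('basket', [0.5432, -0.1932, 0.1103], 0.63), ('basket', [0.6554, -0.0057, 0.003], 0.61), ('flange_a', [0.5518, -0.1625, 0.1045], 0.63)]
26.025 26 11
```

View pics/end.png

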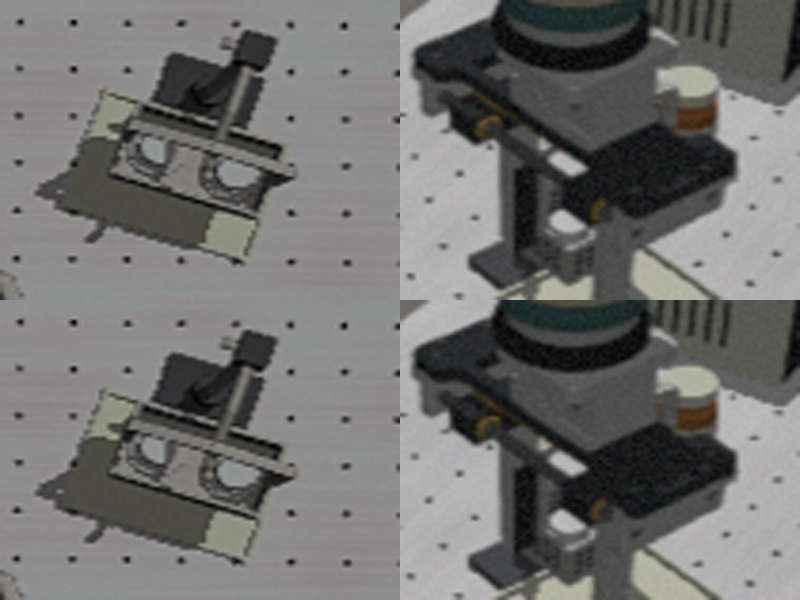

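The basket hangs on the hook at top crop (220,145), with both flanges in it and the arm clear. I'll check that any swing has died out, then hand in.

```bash
python3 - <<'E'
from h import *
sleep(5)
u=proj("top",np.array([.54,-.1925,.2]))[0].astype(int)
k=[]
for i in range(4):
    k.append(read_camera("top").astype(int)); sleep(.23)
m=lambda a,b,y,x:np.abs(a-b)[y-30:y+30,x-35:x+35].mean().round(2)
print([(m(k[0],j,u[1],u[0]),m(k[0],j,130,240)) for j in k[1:]],read_time_s())
r=max(m(k[0],j,u[1],u[0]) for j in k[1:]); n=max(m(k[0],j,130,240) for j in k[1:])
if r>1.5*n+.3: sleep(8); print("waited")
job_done()
E
```

```text
[(np.float64(1.05), np.float64(1.63)), (np.float64(1.05), np.float64(1.6)), (np.float64(1.04), np.float64(1.6))] 32.1583
the job is handed in; nothing more can be done
```

The basket, with both flanges in it, is hanging at rest by its handle on the stand's hook above the drip tray; I handed the job in at about 32 s, with the arm clear of everything.

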